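# Store the spare die in the sugar bowl, close it, and take off the outer lid alone

### The job

Lower the amber die lying outside the tray gently onto the floor of the empty sugar bowl, then lift both nested lids together by the black knob and set them gently on the bowl, inner lid fully seated, and let go. Then take the steel outer lid by its brass collar and lift it alone, straight up and clear above the black knob, and finish still holding it there, level and still, with the inner lid left seated. Never part the lids anywhere else, leave the bowl where it stands, and do not disturb the tea glass, tiles or tray dice.

Things in the scene. Friction and masses are not known exactly. Their poses are not given: they have to be found in the camera images.
- bowl: Round open stainless-steel sugar bowl, loose, about 450 g, 54 mm tall, outer diameter 110 mm at the rim, mouth (inside) 102 mm across, wall 4 mm, inner floor 4 mm above its underside and about 82 mm across. Origin: centre of the underside; z up along its axis.
- inner_lid: Round black lid, loose, 140 g, starts on the table under the outer lid. Plug z 0-12 mm, 95 mm across (86 at its chamfered foot), enters the bowl's mouth; flange z 12-16, 111 mm across, rests on the bowl's rim; cylindrical knob 20 mm across up to z 70, through the outer lid's collar. Origin: plug underside centre, z up; seated, it is 42 mm above the bowl's origin. Lifted, it carries the outer lid.
- inner_knob_top (a point): Centre of the knob's top face, 70 mm above the inner lid's origin, 24 mm above the collar's top while nested.
- outer_lid: Round steel lid, loose, 120 g, 126 mm across, lies freely on the inner lid's flange. Skirt z 0-15 mm, 3 mm thick; plate z 11-15 with a 26 mm hole; brass collar z 15-41, 40 mm outside, 26 inside. Origin: centre of the skirt's lower edge, z up; nested it is 5 mm above the inner lid's origin. Comes off straight up; rise over 65 mm clears the knob.
- outer_collar_top (a point): Centre of the brass collar's upper edge, 41 mm above the outer lid's origin.
- spare_die: Translucent amber die with rounded edges and white pips, a 22 mm cube, 14 g, loose, lying flat on the table outside the tray. Origin: centre of the face it starts on; axes along its edges, z up at the start.
- spare_die_center (a point): Centre of the spare die, 11 mm above its origin.
- dice_tray: Low square blue tray, 150 x 150 mm, 26 mm tall, fixed; holds the two dice that stay. Origin: centre of the underside.
- tray_die_a: Amber 22 mm die in the blue tray, loose; stays there. Origin: centre of the face it starts on.
- tray_die_b: Second amber 22 mm die in the blue tray, loose; stays there. Origin: centre of the face it starts on.
- tea_glass: Waisted tea glass on a white saucer, one loose piece, 100 mm across, 90 mm tall; leave alone. Origin: centre of the underside.
- tile_a: White game tile with a red mark, 34 x 24 x 9 mm, lying flat, loose; leave alone. Origin: centre of the underside.
- tile_b: White game tile with a blue mark, 34 x 24 x 9 mm, lying flat, loose; leave alone. Origin: centre of the underside.
- lamp: Grey lamp base with a toggle switch, fixed, 150 x 150 mm foot, 192 mm tall with its bare socket. Origin: centre of the underside.
Mind the look-alikes: they are no part of the job. Leave any green, purple or red look-alike of the outer_lid alone.

How it is judged (in metres and radians):
On the way, in this order (a step that is already met when the one before it is completed fails the run):
1. the spare die lies in the bowl, let go (z of spare_die_center in the frame of bowl between 0.005 and 0.035 m and horizontal distance between spare_die_center and bowl below 0.049 m and contact force between spare_die and the fingers below 0.05 N and linear speed of spare_die below 0.05 m/s and angle between bowl's own z axis and vertical below 0.06 rad and distance of bowl from where it was at the start of the episode below 0.04 m), for 0.2 s.
2. the inner lid is seated in the bowl's mouth with the outer lid nested on it, both let go (z of inner_lid in the frame of bowl between 0.038 and 0.046 m and horizontal distance between inner_lid and bowl below 0.007 m and angle between each of inner_lid, bowl, outer_lid's own z axis and vertical below 0.06 rad and distance of bowl from where it was at the start of the episode below 0.04 m and z of spare_die_center in the frame of bowl between 0.005 and 0.035 m and horizontal distance between spare_die_center and bowl below 0.049 m and z of outer_lid in the frame of inner_lid below 0.009 m and contact force between each of inner_lid, outer_lid and the fingers below 0.05 N), for 0.2 s.
At the end, for the whole second after the job is handed in: Die in the bowl; inner lid seated (38-46 mm up, within 7 mm of the axis, level), untouched; bowl within 40 mm of its start. Gripper holds the outer lid, lower edge over 114 mm above the table, tilt under 0.2 rad, still, clear of inner lid and bowl. Tea glass, tiles, tray dice within 30 mm of start (z of spare_die_center in the frame of bowl between 0.005 and 0.035 m and horizontal distance between spare_die_center and bowl below 0.049 m and z of inner_lid in the frame of bowl between 0.038 and 0.046 m and horizontal distance between inner_lid and bowl below 0.007 m and angle between each of inner_lid, bowl's own z axis and vertical below 0.06 rad and distance of bowl from where it was at the start of the episode below 0.04 m and height (world z) of outer_lid above 0.114 m and angle between outer_lid's own z axis and vertical below 0.2 rad and contact force between outer_lid and the fingers above 1 N and contact force between outer_lid and inner_lid below 0.05 N and contact force between outer_lid and bowl below 0.05 N and contact force between inner_lid and the arm below 0.05 N and contact force between inner_lid and the fingers below 0.05 N and linear speed of outer_lid below 0.03 m/s and linear speed of inner_lid below 0.02 m/s and distance of each of tray_die_a, tray_die_b, tea_glass, tile_a, tile_b from where it was at the start of the episode below 0.03 m); the arm keeps its last pose, push and grip.
It fails at once if the die is dropped in the bowl (over 0.6 m/s below the rim, a fall of 18 mm) or the lids onto it (over 0.5 m/s) ((horizontal distance between spare_die_center and bowl below 0.051 m and z of spare_die_center in the frame of bowl below 0.05 m and linear speed of spare_die above 0.6 m/s) or (horizontal distance between inner_lid and bowl below 0.03 m and z of inner_lid in the frame of bowl below 0.05 m and linear speed of inner_lid above 0.5 m/s)).
It fails at once if the die is pressed on the bowl with over 15 N, or the lids with over 80 N (contact force between spare_die and bowl above 15 N or contact force between any of inner_lid, outer_lid and bowl above 80 N).
It fails at once if the lids come apart by over 20 mm while the inner lid is not seated on the bowl (z of outer_lid in the frame of inner_lid above 0.025 m and not (z of inner_lid in the frame of bowl between 0.038 and 0.046 m and horizontal distance between inner_lid and bowl below 0.007 m and angle between inner_lid's own z axis and vertical below 0.06 rad)).
It fails at once if the bowl is tipped or shoved (angle between bowl's own z axis and vertical above 0.25 rad or distance of bowl from where it was at the start of the episode above 0.045 m).
It fails at once if the tea glass, a tile or a tray die is disturbed (over 30 mm) (distance of any of tray_die_a, tray_die_b, tea_glass, tile_a, tile_b from where it was at the start of the episode above 0.03 m).
It also fails if it takes over 59 s, if anything falls off the work surface, if the arm or the gripper's body presses on something with over 40 N, if the wrist force passes 120 N, or if a joint passes its speed limit or range.

### The arm

A 6-joint arm with a two-finger parallel gripper is mounted at the origin on the work surface. World frame = base frame: x ahead of the robot, y to its left, z up, the work surface at z = 0. Lengths are in m, angles in degrees, forces in N, time in s.
With the tool pointing down it reaches from about 0.25 to 0.8 m from the base axis. Payload 8.5 kg.
Tool frame: the origin (TCP) lies at the very end of the fingers, on their centre line; the grasp point (between the pads) lies 19 mm behind it; z points along the fingers, y is the line along which they close (so a half turn about z gives the same grasp; the last joint's range is limited). The gripper opens to 85 mm and grips with 20 to 120 N. Pads are 22 mm wide; open, the fingers measure 114 mm over their backs; the gripper's body (76 mm by 85 mm) begins 54 mm behind the grasp point. The pads swing forward as they close: fully open they stand 13 mm farther back than shut.
Start: joints at [72.365, 13.648, -0.773, 75.585, 0, 90], TCP at [0.159, 0.5, 0.231] pointing down, gripper open.
Joint ranges: [-152.45, 152.45], [-59.26, 108.67], [-65.41, 83.53], [-104.44, 129.93], [-82.83, 76.93], [-180, 180]. Speed limits (degrees/s): [127.2, 127.2, 159.86, 180, 180, 180].

### API

Orientations are given as a 3x3 rotation matrix whose columns are the frame's x, y, z axes.
In Python, from station import robot gives the robot as it stands.
- The arm moves only by the tool jog_arm, called after "Call:" as a command line: name --argument value ..., lists and objects as JSON in quotes. Schema: {"type":"object","properties":{"steps":{"type":"array","items":{"type":"object","properties":{"jaw":{"type":"number"},"dx":{"type":"number"},"dy":{"type":"number"},"dz":{"type":"number"},"drx":{"type":"number"},"dry":{"type":"number"},"drz":{"type":"number"}},"additionalProperties":false,"required":["jaw"]},"minItems":1,"maxItems":12},"squeeze":{"type":"number"},"only":{"type":"string"},"quiet":{"type":"boolean"},"lines":{"type":"string"}},"required":["steps"],"additionalProperties":false}. steps is a list of rows, 1 to 12 of them, each an object with the fields jaw (the finger opening in m), dx, dy, dz (the shift in shares of the most that a row can go, 1 being 50 mm), drx, dry, drz (a rotation vector in shares of 2 rad (1.0 is 2 rad)); a field left out counts as zero (the opening has to be given); each row shifts and turns the commanded pose from where the row before left it, along the tool's axes as they then stand; what a row does not reach is not made up. A row lasts 1/10 s, in which the tool goes at most 0.05 m and 8.59 degrees, less where a joint would pass 70% of its speed; a pose out of reach is approached as far as the arm can. The fingers move at their own pace and stop on an object; squeeze is the grip in N (left out, the last holds). Time passes only in rows, so rows that do not move let the fingers close. The tool returns the time, the measured TCP pose, the force, the opening and the grip force at its end. only (a regular expression) keeps the lines of the reply that match it, lines (a string "A,B") keeps lines A to B, and quiet returns only ok. No shift or turn number may pass 1 either way. Input that does not fit is refused with a message, and nothing moves.
- robot.state(): the state, without advancing time (a new reading comes with each control period).
- robot.camera(name): name is "scene" or "side" or "wrist"; returns a dict with "pixels" (400x640x3 uint8, red, green, blue), "range_z" (400x640 float32, m along the optical axis (not along the pixel's ray), 0 where there is no reading), "camera_matrix" (3x3 intrinsics, pixels), "k1" (the pictures are not rectified: a ray, as slopes to the right and down, at radius r is drawn at 1 + k1 r^2 times it, then the intrinsics apply), "extrinsics" (4x4, takes a point from world to camera coordinates). Camera axes: x right, y down, z forward; pixel columns grow to the right and rows downward; lengths in m; the calibration is good to about 2 mm. A picture is of the moment at which its call begins.
- robot.job_done(): hands the job in; it is judged then, once.
Trained networks look in a picture, given as the dict that the camera call returned (one of the last four; its "shot" number tells which), for a name from the list of things; names that differ only in an ending like _2 or _b are one class to them, and where a whole thing is asked for, a point or a joint stands for the part that bears it (a point fixed in the world has none). Each returns a list of dicts, best first, with "conf" (0 to 1); they miss things now and then, are a little off and sometimes report something else, mostly with a low value. They report only what shows in the picture. A call takes as long as a camera call. They do not tell look-alikes from the thing itself.
- robot.trace(picture, label): "region" (400x640 bool, what is visible of it) and "rect" ([left, top, right, bottom] as shares, 0 to 1, of the picture: columns of its width, rows of its height, round what is visible of it).
- robot.place_of(picture, label): "centre" ([column, row] as shares, 0 to 1, of the picture: columns of its width, rows of its height: a listed point, or the origin of a listed thing).
The state is a dict: "t": time; "qpos": joint angles; "qvel": joint speeds; "tau": joint torques, N m; "tool_pos": TCP position; "eef_rot": TCP orientation; "ft_force": force on the tool from outside, world axes, zero at the start; "torque": the same for the moment, N m; "finger_gap": finger opening in m; "gripper_force": force on a finger pad.
Only numpy, scipy, OpenCV 4.12 (cv2) and the standard library are available. Lean on these libraries where they do the work, as an engineer would, in place of code of your own. Each camera call takes 0.05 s, during which the arm holds its last target. There are 200 camera calls.

## Working session

There is one attempt and no reset: what is moved stays moved. The work goes in short steps, Python scripts to look and compute and a tool call to move; the robot and the scene stay as the last step left them, time stands still between calls to the robot, and variables do not carry over. Pictures are saved under pics/ and viewed, at most 10 in all, crops included, and the job is handed in when it is done.

```bash
mkdir -p pics; cat > h.py <<'E'
import numpy as np, cv2
from station import robot
def px(s,c): return [c[0]*640,c[1]*400]
def ray(p,uv):
    K=np.array(p["camera_matrix"]);k1=p["k1"]
    d=np.array([(uv[0]-K[0,2])/K[0,0],(uv[1]-K[1,2])/K[1,1]])
    s=d.copy()
    for _ in range(20): s=d/(1+k1*(s@s))
    E=np.array(p["extrinsics"]);R=E[:3,:3];t=E[:3,3]
    return -R.T@t, R.T@np.array([s[0],s[1],1.0])   # point = o + z*d
def atz(p,uv,z):
    o,d=ray(p,uv); return o+d*(z-o[2])/d[2]
def deproj(p,uv):
    o,d=ray(p,uv); u,v=int(round(uv[0])),int(round(uv[1]))
    w=p["range_z"][max(v-1,0):v+2,max(u-1,0):u+2]; w=w[w>0]
    return o+d*np.median(w) if len(w) else None
def tri(a,b):
    A=np.zeros((3,3));r=np.zeros(3)
    for o,d in (a,b):
        d=d/np.linalg.norm(d);P=np.eye(3)-np.outer(d,d);A+=P;r+=P@o
    x=np.linalg.solve(A,r)
    return x
def save(p,n,crop=None,f=1):
    im=p["pixels"][...,::-1]
    if crop: im=im[crop[1]:crop[3],crop[0]:crop[2]]
    cv2.imwrite("pics/"+n,cv2.resize(im,None,fx=f,fy=f,interpolation=cv2.INTER_CUBIC))
E
python3 - <<'E'
from h import *
np.set_printoptions(precision=4,suppress=True)
P={n:robot.camera(n) for n in("scene","side")}
L="bowl inner_knob_top outer_collar_top spare_die_center dice_tray tea_glass tile_a lamp outer_lid".split()
for n,p in P.items():
    save(p,n+"0.png"); print(n,np.round(p["extrinsics"],3).tolist())
    for l in L:
        for r in robot.place_of(p,l)[:4]:
            uv=px(0,r["centre"]); print(n,l,round(r["conf"],2),np.round(uv,1),deproj(p,uv))
E
python3 -c "
import cv2,numpy as np
a=cv2.imread('pics/scene0.png');b=cv2.imread('pics/side0.png')
cv2.imwrite('pics/both0.png',cv2.resize(np.vstack([a,b]),(480,600)))"
```

```text
scene [[-0.773, 0.635, 0.013, 0.434], [0.349, 0.443, -0.826, -0.128], [-0.53, -0.633, -0.564, 1.591], [0.0, 0.0, 0.0, 1.0]]
scene bowl 0.63 [350.1 253.4] [0.608  0.2356 0.048 ]
scene inner_knob_top 0.45 [262.4 176.8] [ 0.5862 -0.2287  0.0676]
scene outer_collar_top 0.83 [278.3 220.3] [ 0.6629 -0.0288  0.031 ]
scene outer_collar_top 0.78 [325.7 188.6] [ 0.4237 -0.0741  0.0317]
scene outer_collar_top 0.75 [296.5 160.1] [ 0.3736 -0.3064  0.0294]
scene outer_collar_top 0.7 [204.  147.6] [ 0.5884 -0.6831  0.0007]
scene spare_die_center 0.55 [308.9 218.7] [0.5724 0.0134 0.02  ]
scene spare_die_center 0.33 [305.  221.3] [ 0.5747 -0.0034  0.0003]
scene dice_tray 0.92 [448.7 297.3] [0.4892 0.4823 0.0041]
scene tea_glass 0.88 [215.8 176.7] [ 0.6759 -0.4131  0.014 ]
scene tile_a 0.52 [317.8 276.7] [0.7094 0.2182 0.0084]
scene tile_a 0.44 [242.2 210.3] [ 0.707  -0.1756  0.0064]
scene lamp 0.97 [247.3 145.7] [ 0.4654 -0.5246  0.035 ]
scene outer_lid 0.95 [275.2 232.9] [ 0.6953 -0.0008  0.0144]
scene outer_lid 0.92 [264.  193.3] [ 0.6002 -0.2025  0.0172]
scene outer_lid 0.82 [327.3 199.4] [ 0.4458
[... 535 characters left out ...]
r_top 0.66 [376.9 223.7] [ 0.5926 -0.2456  0.0522]
side spare_die_center 0.46 [310.1 201. ] [0.5636 0.012  0.0066]
side spare_die_center 0.37 [220.1 153.7] [0.5189 0.4443 0.0133]
side dice_tray 0.97 [209.7 158.9] [0.4755 0.4531 0.0079]
side tea_glass 0.96 [440.9 255.3] [ 0.6495 -0.4468  0.0139]
side tile_a 0.48 [380.3 208.9] [ 0.6927 -0.1884  0.0091]
side tile_a 0.46 [294.6 160.6] [0.684  0.2068 0.011 ]
side lamp 0.67 [443.7 333.3] [ 0.411  -0.5958  0.0364]
side outer_lid 0.96 [371.4 231.6] [ 0.5735 -0.2413  0.0286]
side outer_lid 0.94 [299.  233.9] [ 0.4196 -0.0775  0.02  ]
side outer_lid 0.78 [341.3 188.8] [ 0.6671 -0.0383  0.0256]
side outer_lid 0.7 [345.  284.7] [ 0.3644 -0.3113  0.0259]
```

View pics/scene0.png

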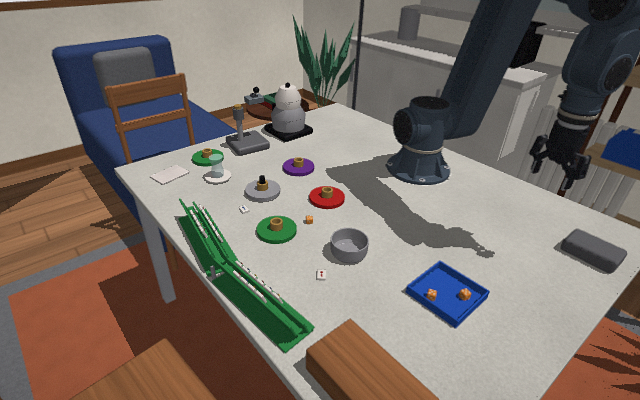

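View pics/side0.png

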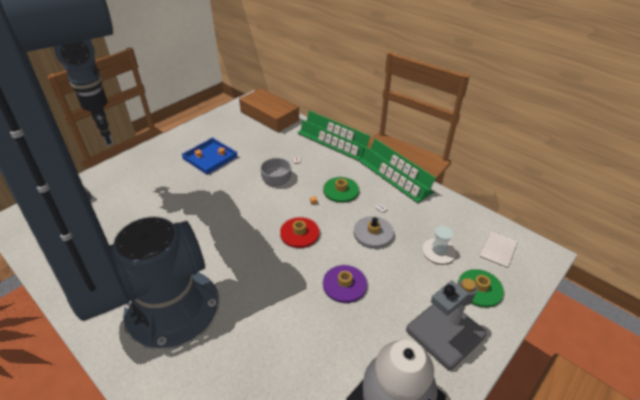

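The steel lid with the black knob is at scene (262,188) / side (374,228). The look-alikes are green at scene (276,229) and (208,157), red (327,197) and purple (298,167). The dice are at scene (309,219) on the open table, which is the spare, and at (432,294) and (465,294) in the tray, which stay. The bowl is at scene (350,246) / side (277,172).

```bash
python3 - <<'E'
from h import *
np.set_printoptions(precision=4,suppress=True)
p=robot.camera("scene");q=robot.camera("side")
def near(pic,l,uv,r=14):
    c=[px(0,x["centre"]) for x in robot.place_of(pic,l)]
    c=[x for x in c if np.hypot(x[0]-uv[0],x[1]-uv[1])<r]
    return c[0] if c else None
for l,a,b in [("inner_knob_top",(262,178),(375,219)),("outer_collar_top",(262,182),(376,224)),("spare_die_center",(309,219),(313,200)),("bowl",(350,248),(277,176))]:
    A=near(p,l,a);B=near(q,l,b);print(l,A,B,end=" ")
    if A and B:print(tri(ray(p,A),ray(q,B)))
    else:print()
# depth points: die top, bowl rim
for pic,uv in((p,(309,219)),(q,(313,200))):
    im=cv2.cvtColor(pic["pixels"],cv2.COLOR_RGB2HSV).astype(int)
    u,v=uv; m=np.zeros((400,640),bool); m[v-9:v+10,u-9:u+10]=1
    m&=(im[...,0]>5)&(im[...,0]<25)&(im[...,1]>110)&(im[...,2]>110)
    ys,xs=np.nonzero(m); pts=np.array([x for x in(deproj(pic,(a,b)) for a,b in zip(xs,ys)) if x is not None])
    print("die px",xs.mean(),ys.mean(),len(xs),"atz11",atz(pic,(xs.mean(),ys.mean()),.011))
for pic in(p,q):
    t=robot.trace(pic,"bowl")[0]["region"]; ys,xs=np.nonzero(t)
    pts=np.array([x for x in(deproj(pic,(a,b)) for a,b in zip(xs,ys)) if x is not None])
    r=pts[(pts[:,2]>.046)&(pts[:,2]<.062)]
    c,_=cv2.minEnclosingCircle(r[:,:2].astype(np.float32)); print("bowl rim",c,_,len(r),pts[:,2].max())
    for x in robot.trace(pic,"outer_lid"):
        ys,xs=np.nonzero(x["region"]);u0=(262,190) if pic is p else (374,232)
        if np.hypot(xs.mean()-u0[0],ys.mean()-u0[1])<14:
            pts=np.array([y for y in(deproj(pic,(a,b)) for a,b in zip(xs,ys)) if y is not None])
            r=pts[(pts[:,2]>.012)&(pts[:,2]<.027)]
            print("lid",cv2.minEnclosingCircle(r[:,:2].astype(np.float32)),np.percentile(pts[:,2],[1,50,99]))
s=robot.state();print(s["tool_pos"],s["eef_rot"],s["ft_force"],s["t"])
a=p["pixels"][150:275,220:400,::-1]
cv2.imwrite("pics/crop1.png",cv2.resize(a,None,fx=4,fy=4,interpolation=cv2.INTER_CUBIC))
E
```

```text
inner_knob_top [262.592, 175.48] [374.08000000000004, 216.2] [ 0.5892 -0.2296  0.0749]
outer_collar_top [262.592, 182.4] [378.304, 226.2] [ 0.5879 -0.2442  0.0404]
spare_die_center [308.288, 219.60000000000002] [310.208, 199.8] [0.5674 0.0099 0.0114]
bowl [350.91200000000003, 252.07999999999998] [276.928, 179.68] [ 0.5665  0.191  -0.0016]
die px 309.2244897959184 219.44897959183675 49 atz11 [0.5666 0.0081 0.011 ]
die px 313.1621621621622 199.8918918918919 37 atz11 [0.5713 0.0049 0.011 ]
bowl rim (0.5698338150978088, 0.19333213567733765) 0.056354962289333344 225 0.053657085424544615
lid ((0.5849069356918335, -0.23293858766555786), 0.06486974656581879) [0.0024 0.0186 0.0451]
bowl rim (0.5746272802352905, 0.1900235414505005) 0.057418979704380035 177 0.05668748912338861
lid ((0.5901060700416565, -0.23655325174331665), 0.06377045065164566) [0.0068 0.0217 0.0482]
[0.159  0.5003 0.2313] [[-0.953   0.303  -0.    ]
 [ 0.303   0.953  -0.0001]
 [ 0.     -0.0001 -1.    ]] [-0.4771  0.0472  0.0811] 1.7
```

View pics/crop1.png

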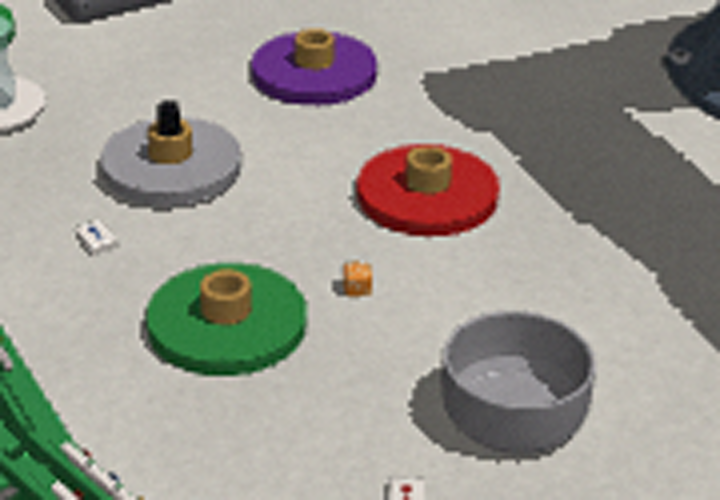

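The crop shows the steel lid with its black knob at crop (170,150), the lone amber die at (357,278) and the bowl at (517,380). The measured heights and sizes match the description, so I'll move toward the die.

Careful with the scale: shifts go in shares of 50 mm and turns go in shares of 2 rad. That gives: -0.041 m is -0.82, -0.026 m is -0.52.

Call:
jog_arm --steps '[{"jaw":0.085,"dx":-0.82,"dy":-0.52},{"jaw":0.085,"dx":-0.82,"dy":-0.52},{"jaw":0.085,"dx":-0.82,"dy":-0.52},{"jaw":0.085,"dx":-0.82,"dy":-0.52},{"jaw":0.085,"dx":-0.82,"dy":-0.52},{"jaw":0.085,"dx":-0.82,"dy":-0.52},{"jaw":0.085,"dx":-0.82,"dy":-0.52},{"jaw":0.085,"dx":-0.82,"dy":-0.52},{"jaw":0.085,"dx":-0.82,"dy":-0.52},{"jaw":0.085,"dx":-0.82,"dy":-0.52},{"jaw":0.085,"dx":-0.82,"dy":-0.52},{"jaw":0.085}]' --squeeze 20

```text
t: 2.9
tool_pos: [0.5053, 0.0871, 0.2309]
eef_rot: [[-0.951, 0.308, 0.001], [0.308, 0.951, -0.001], [-0.001, -0.001, -1.0]]
ft_force: [0.3, 0.6, -0.3]
finger_gap: 0.085
gripper_force: 0.0
```

```bash
cat > die.py <<'E'
from h import *
np.set_printoptions(precision=4,suppress=True)
import sys
w=robot.camera("wrist"); save(w,sys.argv[1])
s=robot.state();print(s["t"],s["tool_pos"],s["eef_rot"].tolist() if hasattr(s["eef_rot"],"tolist") else s["eef_rot"])
for l in sys.argv[2:]:
    for r in robot.place_of(w,l)[:3]:
        uv=px(0,r["centre"]);print(l,round(r["conf"],2),np.round(uv,1),deproj(w,uv))
im=cv2.cvtColor(w["pixels"],cv2.COLOR_RGB2HSV).astype(int)
m=((im[...,0]>5)&(im[...,0]<25)&(im[...,1]>110)&(im[...,2]>90)).astype(np.uint8)
cs,_=cv2.findContours(m,cv2.RETR_EXTERNAL,cv2.CHAIN_APPROX_NONE)
for c in cs:
    if cv2.contourArea(c)<60: continue
    c=c[:,0].astype(float)
    g=np.array([atz(w,u,.022)[:2] for u in c]).astype(np.float32)
    (x,y),sz,an=cv2.minAreaRect(g);print("amber px",c.mean(0),"rect@22mm",x,y,sz,an)
E
python3 die.py w1.png spare_die_center bowl
```

```text
2.95 [0.5036 0.0888 0.2308] [[-0.9516489914580241, 0.3071872764234751, -0.0004174451493462988], [0.3071874077879228, 0.9516489941017701, -0.0002975258404280555], [0.00030586510388131425, -0.0004113740592973681, -0.9999998686089521]]
spare_die_center 0.72 [136.8 294.5] [ 0.584  -0.2188  0.0207]
spare_die_center 0.59 [276.6 236.8] [0.5612 0.0056 0.0215]
bowl 0.58 [411.2 199. ] [0.5719 0.1895 0.0038]
amber px [283.7241 319.    ] rect@22mm 0.6836771965026855 -0.030024996027350426 (0.03938129171729088, 0.030897432938218117) 72.499755859375
amber px [627.1444 334.7556] rect@22mm 0.9034993052482605 0.46996957063674927 (0.15670260787010193, 0.048758480697870255) 3.3522698879241943
amber px [278.1143 240.4857] rect@22mm 0.5657169818878174 0.005863292142748833 (0.021037228405475616, 0.025790927931666374) 53.04603576660156
amber px [  5.0909 188.8636] rect@22mm 0.3861904740333557 -0.32197776436805725 (0.020340634509921074, 0.011058682575821877) 71.55758666992188
amber px [187.0438 159.9781] rect@22mm 0.4331839084625244 -0.06876347213983536 (0.051338959485292435, 0.04321647062897682) 71.4662094116211
amber px [610.8167 106.55  ] rect@22mm 0.5279752016067505 0.45194751024246216 (0.02211327850818634, 0.021513186395168304) 21.830183029174805
```

View pics/w1.png

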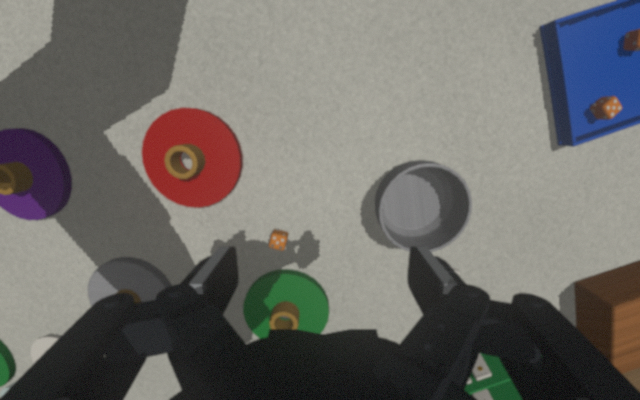

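The wrist view shows the die at (278,240), the red lid (190,158), the green lid (286,310), the bowl (425,205) and the fingers low at (215,270) and (425,270). Next I'll go lower over the die to read its yaw.

Converted, 0.022 m is 0.44, -0.021 m is -0.42.

Call:
jog_arm --steps '[{"jaw":0.06,"dx":-0.42,"dy":-0.3,"dz":0.44},{"jaw":0.06,"dx":-0.42,"dy":-0.3,"dz":0.44},{"jaw":0.06,"dx":-0.42,"dy":-0.3,"dz":0.44},{"jaw":0.06,"dx":-0.42,"dy":-0.3,"dz":0.44},{"jaw":0.06},{"jaw":0.06}]'

```text
t: 3.65
tool_pos: [0.5632, 0.0095, 0.1431]
eef_rot: [[-0.953, 0.302, -0.001], [0.302, 0.953, 0.0], [0.001, -0.0, -1.0]]
ft_force: [-0.0, -0.5, 0.8]
finger_gap: 0.0601
gripper_force: 0.0
```

```bash
python3 die.py w2.png spare_die_center
python3 - <<'E'
import cv2
im=cv2.imread('pics/w2.png');cv2.imwrite('pics/w2c.png',cv2.resize(im[150:350,180:460],None,fx=2.5,fy=2.5,interpolation=cv2.INTER_CUBIC))
E
```

```text
3.7 [0.5635 0.0098 0.1438] [[-0.9533887235321185, 0.3017447953201815, -0.0001426147944084778], [0.30174476154906044, 0.9533887199309147, 0.00021814259655143805], [0.00020179072943127664, 0.00016494142454202224, -0.9999999660374133]]
spare_die_center 0.92 [317.2 200.7] [0.5662 0.0033 0.022 ]
amber px [324.8279 310.3607] rect@22mm 0.6871291995048523 -0.02522454783320427 (0.041097044944763184, 0.05125625059008598) 33.256103515625
amber px [317.6961 202.4314] rect@22mm 0.5666180849075317 0.004430455155670643 (0.020757660269737244, 0.022843414917588234) 57.33621597290039
amber px [195.7818  79.3673] rect@22mm 0.43314021825790405 -0.06620268523693085 (0.04399996995925903, 0.044739313423633575) 35.190757751464844
```

View pics/w2c.png

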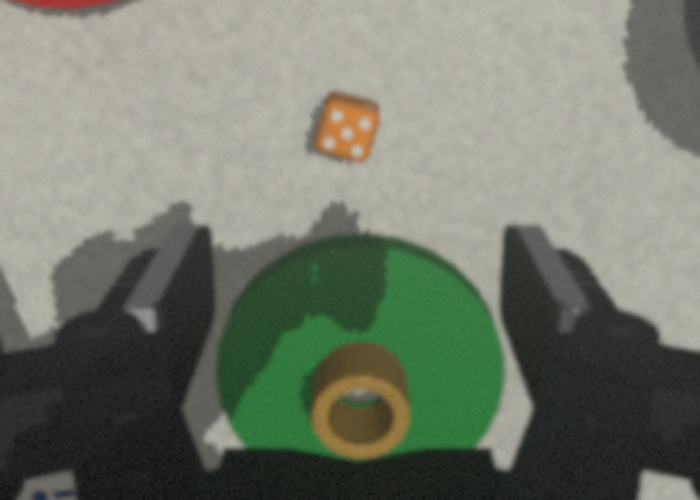

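The die shows at crop (347,128), with its edge turned about 14° from the fingers' line and its top at z = 0.022. That gives a centre of (0.5665, 0.004), so I'll turn the tool and descend.

Converted, 0.04 m is 0.8, -0.0046 m is -0.092, 7.2 degrees / 114.5916 = 0.0628.

Call:
jog_arm --steps '[{"jaw":0.045,"dx":-0.092,"dy":-0.092,"dz":0.4,"drz":0.0628},{"jaw":0.045,"dz":0.8,"drz":0.0628},{"jaw":0.045,"dz":0.8},{"jaw":0.045,"dz":0.2},{"jaw":0.045},{"jaw":0.045}]'

```text
t: 4.35
tool_pos: [0.5681, 0.0032, 0.0353]
eef_rot: [[-0.848, 0.53, 0.002], [0.53, 0.848, -0.0], [-0.002, 0.001, -1.0]]
ft_force: [1.0, -0.8, -0.4]
finger_gap: 0.0449
gripper_force: 0.0
```

```bash
python3 die.py w3.png spare_die_center
```

```text
4.4 [0.5685 0.003  0.0355] [[-0.8481099789250471, 0.5298108108580868, 0.003157268701332993], [0.5298132355943355, 0.848114337213352, -8.001385878990974e-05], [-0.002720117059440859, 0.0016049021942019371, -0.999995012613628]]
spare_die_center 0.88 [322.4 235.3] [0.565  0.0052 0.022 ]
amber px [323.5185 235.9704] rect@22mm 0.5654515624046326 0.005322583951056004 (0.021043945103883743, 0.024281073361635208) 57.94915771484375
```

Converted, 0.02 m is 0.4, 0.003 m is 0.06.

Call:
jog_arm --steps '[{"jaw":0.045,"dx":0.06,"dz":0.4},{"jaw":0.045,"dz":0.23},{"jaw":0.045},{"jaw":0.015},{"jaw":0.015},{"jaw":0.015},{"jaw":0.015},{"jaw":0.015}]' --squeeze 20

```text
t: 5.25
tool_pos: [0.5652, 0.0042, 0.0026]
eef_rot: [[-0.848, 0.53, 0.002], [0.53, 0.848, -0.0], [-0.001, 0.001, -1.0]]
ft_force: [-0.0, -0.1, 5.7]
finger_gap: 0.0215
gripper_force: 22.5
```

Call:
jog_arm --steps '[{"jaw":0.015,"dz":-0.4},{"jaw":0.015,"dz":-0.8},{"jaw":0.015,"dz":-0.8},{"jaw":0.015},{"jaw":0.015}]'

```text
t: 5.75
tool_pos: [0.5652, 0.0043, 0.1028]
eef_rot: [[-0.848, 0.53, 0.002], [0.53, 0.848, -0.0], [-0.002, 0.001, -1.0]]
ft_force: [0.1, -0.1, -0.6]
finger_gap: 0.0219
gripper_force: 21.8
```

```bash
python3 die.py w4.png spare_die_center bowl; python3 - <<'E'
from h import *
w=robot.camera("wrist")
for r in robot.trace(w,"bowl")[:1]:
    ys,xs=np.nonzero(r["region"]);pts=np.array([x for x in(deproj(w,(a,b)) for a,b in zip(xs,ys)) if x is not None])
    q=pts[(pts[:,2]>.048)&(pts[:,2]<.060)];print("rim",cv2.minEnclosingCircle(q[:,:2].astype(np.float32)),len(q),xs.min(),xs.max(),ys.min(),ys.max(),np.percentile(pts[:,2],99))
E
```

```text
5.8 [0.5643 0.0043 0.1016] [[-0.8477262768112923, 0.5304339334713737, -4.272880288752989e-05], [0.5304339349525166, 0.8477262761000013, -3.821535926635575e-05], [1.595160561930813e-05, -5.5060971279270037e-05, -0.9999999983569179]]
spare_die_center 0.78 [323.  260.2] [0.5616 0.0069 0.1219]
amber px [349.6429 325.4643] rect@22mm 0.6751213669776917 -0.03409803658723831 (0.007229646667838097, 0.012746017426252365) 18.90545082092285
amber px [322.5756 266.5698] rect@22mm 0.6100912094116211 -0.02347548119723797 (0.03860519826412201, 0.04969162121415138) 57.88093566894531
amber px [161.806  109.2836] rect@22mm 0.4393613040447235 -0.06025610864162445 (0.02884213998913765, 0.04434596002101898) 40.126834869384766
rim ((0.5719290971755981, 0.1913122683763504), 0.055740345269441605) 4254 467 639 0 170 0.054342381838716994
```

Converted, 0.0327 m is 0.654, 0.0325 m is 0.65.

Call:
jog_arm --steps '[{"jaw":0.015,"dx":0.37,"dy":0.65},{"jaw":0.015,"dx":0.37,"dy":0.65},{"jaw":0.015,"dx":0.37,"dy":0.65},{"jaw":0.015,"dx":0.37,"dy":0.65},{"jaw":0.015,"dx":0.374,"dy":0.654},{"jaw":0.015},{"jaw":0.015},{"jaw":0.015,"dz":0.4},{"jaw":0.015,"dz":0.4},{"jaw":0.015,"dz":0.4},{"jaw":0.015}]'

```text
t: 7.1
tool_pos: [0.5702, 0.1893, 0.039]
eef_rot: [[-0.847, 0.532, -0.005], [0.532, 0.847, -0.002], [0.003, -0.004, -1.0]]
ft_force: [0.3, 0.3, 1.3]
finger_gap: 0.0215
gripper_force: 21.8
```

```bash
python3 - <<'E'
from h import *
w=robot.camera("wrist");save(w,"w5.png")
print(robot.state()["tool_pos"],robot.state()["finger_gap"])
for r in robot.trace(w,"bowl")[:1]:
    ys,xs=np.nonzero(r["region"]);pts=np.array([x for x in(deproj(w,(a,b)) for a,b in zip(xs,ys)) if x is not None])
    q=pts[(pts[:,2]>.048)&(pts[:,2]<.060)];print("rim",cv2.minEnclosingCircle(q[:,:2].astype(np.float32)),len(q))
E
```

```text
[0.57112076 0.18974133 0.0406037 ] 0.02167922698881289
rim ((0.5715867280960083, 0.19152666628360748), 0.05496011674404144) 3521
```

View pics/w5.png

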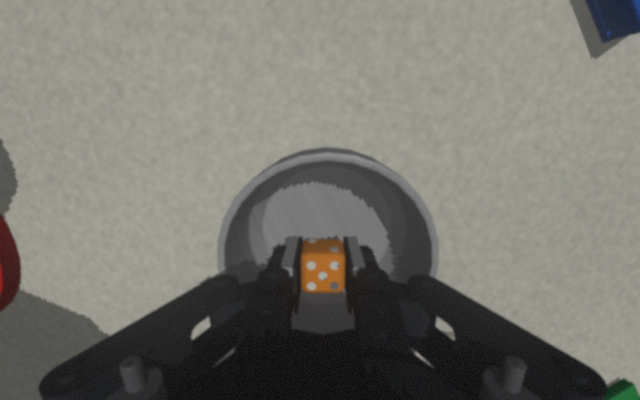

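The die is held at (322,268), centred over the bowl floor, with the rim circle at (0.5716, 0.1915). I'll lower it to the floor and release it gently.

Converted, 0.012 m is 0.24, 0.01 m is 0.2.

Call:
jog_arm --steps '[{"jaw":0.015,"dz":0.24},{"jaw":0.015,"dz":0.2},{"jaw":0.015,"dz":0.14},{"jaw":0.015,"dz":0.04},{"jaw":0.015},{"jaw":0.015}]'

```text
t: 7.8
tool_pos: [0.5724, 0.1914, 0.011]
eef_rot: [[-0.848, 0.53, 0.0], [0.53, 0.848, -0.0], [-0.0, 0.0, -1.0]]
ft_force: [0.7, -1.0, 0.2]
finger_gap: 0.0216
gripper_force: 21.8
```

Converted, -0.05 m is -1, -0.04 m is -0.8.

Call:
jog_arm --steps '[{"jaw":0.015,"dz":0.05},{"jaw":0.015},{"jaw":0.03},{"jaw":0.045},{"jaw":0.045},{"jaw":0.045},{"jaw":0.045,"dz":-0.6},{"jaw":0.045,"dz":-1},{"jaw":0.045,"dz":-1},{"jaw":0.045,"dz":-0.8},{"jaw":0.045}]'

```text
t: 8.9
tool_pos: [0.5749, 0.1922, 0.1846]
eef_rot: [[-0.848, 0.53, 0.009], [0.53, 0.848, 0.003], [-0.006, 0.007, -1.0]]
ft_force: [1.0, 0.3, -0.1]
finger_gap: 0.0446
gripper_force: 0.0
```

```bash
python3 - <<'E'
from h import *
np.set_printoptions(precision=4,suppress=True)
w=robot.camera("wrist")
print(robot.state()["tool_pos"])
for l in("spare_die_center","bowl"):
  for r in robot.place_of(w,l)[:3]: uv=px(0,r["centre"]);print(l,r["conf"],uv,deproj(w,uv))
for r in robot.trace(w,"bowl")[:1]:
    ys,xs=np.nonzero(r["region"]);pts=np.array([x for x in(deproj(w,(a,b)) for a,b in zip(xs,ys)) if x is not None])
    q=pts[(pts[:,2]>.050)&(pts[:,2]<.060)];print("rim",cv2.minEnclosingCircle(q[:,:2].astype(np.float32)),len(q))
E
```

```text
[0.5738 0.1919 0.1816]
spare_die_center 0.87 [318.91200000000003, 184.20000000000002] [0.5718 0.1914 0.0263]
spare_die_center 0.25 [75.77600000000001, 349.40000000000003] [ 0.5899 -0.2143  0.0203]
bowl 0.92 [316.096, 182.0] [0.5682 0.1901 0.0262]
rim ((0.5715315341949463, 0.1917736977338791), 0.055025458335876465) 1413
```

The die lies in the bowl at (0.572, 0.191) with its top at z = 0.026. Now over to the steel lid.

Converted, -0.0377 m is -0.754, -0.0235 m is -0.47.

Call:
jog_arm --steps '[{"jaw":0.06,"dx":-0.47,"dy":-0.754},{"jaw":0.06,"dx":-0.47,"dy":-0.754},{"jaw":0.06,"dx":-0.47,"dy":-0.754},{"jaw":0.06,"dx":-0.47,"dy":-0.754},{"jaw":0.06,"dx":-0.47,"dy":-0.754},{"jaw":0.06,"dx":-0.47,"dy":-0.754},{"jaw":0.06,"dx":-0.47,"dy":-0.754},{"jaw":0.06,"dx":-0.47,"dy":-0.754},{"jaw":0.06,"dx":-0.47,"dy":-0.754},{"jaw":0.06},{"jaw":0.06}]'

```text
t: 10.2
tool_pos: [0.5705, -0.2092, 0.1764]
eef_rot: [[-0.846, 0.532, -0.003], [0.532, 0.846, 0.001], [0.003, -0.001, -1.0]]
ft_force: [-0.6, 0.1, -0.4]
finger_gap: 0.06
gripper_force: 0.0
```

```bash
cat > lid.py <<'E'
from h import *
import sys
np.set_printoptions(precision=4,suppress=True)
w=robot.camera("wrist");save(w,sys.argv[1]);s=robot.state()
print(s["t"],s["tool_pos"],np.array(s["qpos"]))
for l in("inner_knob_top","outer_collar_top","outer_lid"):
  for r in robot.place_of(w,l)[:4]:
    uv=px(0,r["centre"]);print(l,round(r["conf"],2),np.round(uv,1),deproj(w,uv),"atz.07",atz(w,uv,.07)[:2],"atz.046",atz(w,uv,.046)[:2])
g=w["range_z"];vs,us=np.nonzero(g>0);sel=[]
for l in robot.trace(w,"outer_lid"):
    ys,xs=np.nonzero(l["region"]);pts=np.array([x for x in(deproj(w,(a,b)) for a,b in zip(xs,ys)) if x is not None])
    if len(pts)<50: continue
    print("lid trace",xs.mean(),ys.mean(),len(xs),np.percentile(pts[:,2],[50,98]),end=" ")
    for lo,hi in((.012,.027),(.042,.050),(.066,.074)):
        q=pts[(pts[:,2]>lo)&(pts[:,2]<hi)]
        if len(q)>8:
            c,r=cv2.minEnclosingCircle(q[:,:2].astype(np.float32));print(hi,np.round(c,4),round(r,4),len(q),end=" ")
    print()
E
python3 lid.py w6.png
```

```text
10.25 [ 0.5708 -0.2082  0.1768] [-20.0427  23.0811   4.9932  72.0728   0.0125  12.0353]
outer_collar_top 0.75 [310.  221.3] [ 0.582  -0.2298  0.068 ] atz.07 [ 0.5814 -0.2293] atz.046 [ 0.5879 -0.2347]
outer_collar_top 0.68 [533.2 187.4] [ 0.6882 -0.0175  0.0266] atz.07 [ 0.6624 -0.0406] atz.046 [ 0.6766 -0.0278]
outer_collar_top 0.63 [126.5  69. ] [ 0.3676 -0.3066  0.0241] atz.07 [ 0.3903 -0.2859] atz.046 [ 0.3784 -0.2967]
outer_lid 0.86 [314.7 213.5] [ 0.5854 -0.2278  0.0384] atz.07 [ 0.5774 -0.2217] atz.046 [ 0.5835 -0.2263]
outer_lid 0.8 [510.5 180.7] [ 0.6632 -0.0405  0.0356] atz.07 [ 0.6451 -0.0566] atz.046 [ 0.6577 -0.0454]
outer_lid 0.57 [152.   77.1] [ 0.392  -0.2859  0.0342] atz.07 [ 0.4074 -0.2718] atz.046 [ 0.3971 -0.2813]
lid trace 310.3058390320884 210.3206733298264 9505 [0.02   0.0459] 0.027 [ 0.5883 -0.2363] 0.0632 8717 0.05 [ 0.5883 -0.2361] 0.0199 560 
lid trace 512.7187188185991 177.49371382957494 10022 [0.0153 0.0411] 0.027 [ 0.6779 -0.0257] 0.0637 8428 
lid trace 89.19402985074628 333.58422174840086 469 [0.0148 0.2589] 0.027 [ 0.6013 -0.5759] 0.057 280 
lid trace 148.19268273656292 71.97308682424526 12819 [0.0149 0.0409] 0.027 [ 0.3767 -0.298 ] 0.0636 10923
```

View pics/w6.png

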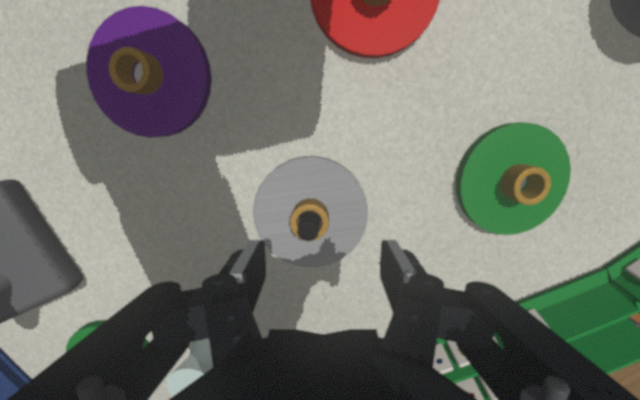

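The wrist view shows the steel lid at (310,212) with the black knob in its collar at (310,222). The lid circle is at (0.588, -0.236) and the collar top at z = 0.046. Next I'll locate the knob itself.

```bash
cat > knob.py <<'E'
from h import *
np.set_printoptions(precision=4,suppress=True)
w=robot.camera("wrist");s=robot.state();c0=np.array([.588,-.236])
P=np.array([[u,v,*x] for u in range(200,440) for v in range(130,330) for x in [deproj(w,(u,v))] if x is not None])
q=P[(P[:,4]>.05)&(P[:,4]<.08)&(np.hypot(*(P[:,2:4]-c0).T)<.03)]
t=q[q[:,4]>np.percentile(q[:,4],90)-.003]
print("knob top",np.percentile(q[:,4],[50,90,99]),cv2.minEnclosingCircle(t[:,2:4].astype(np.float32)),t[:,2:].mean(0),len(t),t[:,:2].mean(0))
print(s["tool_pos"])
E
python3 knob.py
```

```text
knob top [0.0696 0.0701 0.0704] ((0.5882271528244019, -0.23614585399627686), 0.009827857837080956) [ 0.5878 -0.2358  0.0696] 334 [305.3174 229.5   ]
[ 0.5717 -0.2072  0.1783]
```

Converted, 0.03 m is 0.6, 0.02 m is 0.4.

Call:
jog_arm --steps '[{"jaw":0.05,"dx":-0.288,"dy":-0.146,"dz":0.4},{"jaw":0.05,"dx":-0.288,"dy":-0.144,"dz":0.6},{"jaw":0.05,"dz":0.6},{"jaw":0.05},{"jaw":0.05},{"jaw":0.05}]'

```text
t: 11.1
tool_pos: [0.5892, -0.2358, 0.1003]
eef_rot: [[-0.848, 0.53, 0.002], [0.53, 0.848, -0.001], [-0.002, 0.0, -1.0]]
ft_force: [-0.3, 0.1, 0.2]
finger_gap: 0.05
gripper_force: 0.0
```

```bash
python3 knob.py; python3 -c "
from station import robot
import time
for i in range(3):
    robot.camera('wrist'); s=robot.state(); print(s['tool_pos'],s['eef_rot'][2])"
```

```text
knob top [0.0697 0.0703 0.0705] ((0.5884353518486023, -0.23630529642105103), 0.010003132745623589) [ 0.5877 -0.236   0.0697] 695 [320.8878 228.8518]
[ 0.5893 -0.236   0.1003]
[ 0.58920494 -0.23601593  0.10025611] [-2.77546110e-03  4.31152275e-04 -9.99996055e-01]
[ 0.58908995 -0.23603904  0.10004662] [-2.55995290e-03  3.65533962e-04 -9.99996657e-01]
[ 0.58890583 -0.23607599  0.09974837] [-2.12390066e-03  2.98470335e-04 -9.99997700e-01]
```

Converted, 0.02 m is 0.4, 0.018 m is 0.36.

Call:
jog_arm --steps '[{"jaw":0.05,"dz":0.4},{"jaw":0.05,"dz":0.36},{"jaw":0.05,"dz":0.16},{"jaw":0.05},{"jaw":0.05}]'

```text
t: 11.8
tool_pos: [0.5886, -0.2362, 0.0531]
eef_rot: [[-0.848, 0.53, 0.001], [0.53, 0.848, -0.0], [-0.001, 0.0, -1.0]]
ft_force: [0.7, -1.2, 0.1]
finger_gap: 0.05
gripper_force: 0.0
```

Converted, 0.0025 m is 0.05.

Call:
jog_arm --steps '[{"jaw":0.05,"dz":0.05},{"jaw":0.01},{"jaw":0.01},{"jaw":0.01},{"jaw":0.01},{"jaw":0.01},{"jaw":0.01}]' --squeeze 80

```text
t: 12.5
tool_pos: [0.5884, -0.2363, 0.0505]
eef_rot: [[-0.848, 0.531, 0.001], [0.531, 0.848, -0.001], [-0.001, -0.0, -1.0]]
ft_force: [-2.5, -0.8, 6.1]
finger_gap: 0.0171
gripper_force: 78.2
```

Call:
jog_arm --steps '[{"jaw":0.01,"dz":-0.2},{"jaw":0.01,"dz":-0.3},{"jaw":0.01,"dz":-0.4},{"jaw":0.01,"dz":-0.5},{"jaw":0.01,"dz":-0.6},{"jaw":0.01},{"jaw":0.01},{"jaw":0.01}]'

```text
t: 13.3
tool_pos: [0.5875, -0.2356, 0.1484]
eef_rot: [[-0.848, 0.53, -0.002], [0.53, 0.848, 0.001], [0.002, -0.0, -1.0]]
ft_force: [-0.5, -0.1, -2.5]
finger_gap: 0.0172
gripper_force: 78.8
```

```bash
cat > chk.py <<'E'
from h import *
import sys
np.set_printoptions(precision=4,suppress=True)
w=robot.camera("wrist");save(w,sys.argv[1]);s=robot.state();print(s["t"],s["tool_pos"],s["eef_rot"][2])
for l in robot.trace(w,"outer_lid")[:1]:
    ys,xs=np.nonzero(l["region"]);pts=np.array([x for x in(deproj(w,(a,b)) for a,b in zip(xs,ys)) if x is not None])
    m=np.median(pts[:,2]);q=pts[abs(pts[:,2]-m)<.006]
    A=np.c_[q[:,:2]-q[:,:2].mean(0),np.ones(len(q))];k=np.linalg.lstsq(A,q[:,2],rcond=None)[0]
    print("plate",m,"slope",k[:2],"circ",cv2.minEnclosingCircle(q[:,:2].astype(np.float32)),len(q))
E
python3 chk.py w7.png
```

```text
13.35 [ 0.5874 -0.2356  0.1482] [ 0.0026 -0.0005 -1.    ]
plate 0.014977106906706339 slope [-0.0045 -0.0001] circ ((0.37660282850265503, -0.2978847324848175), 0.06405560672283173) 10076
```

View pics/w7.png

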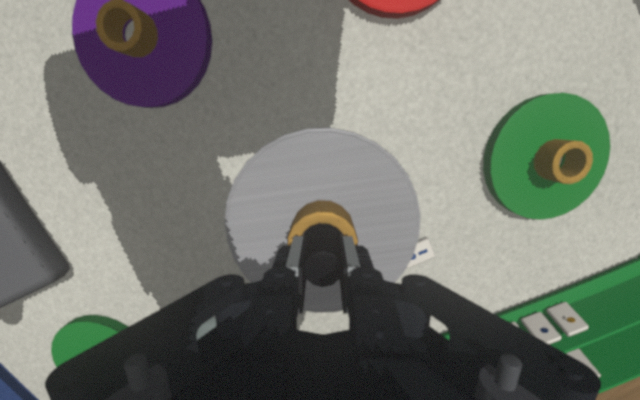

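The lids are lifted, with the steel plate at (322,200) and the knob gripped at (322,260). I'll check tilt and offset, then carry them.

```bash
cat > chk2.py <<'E'
from h import *
np.set_printoptions(precision=4,suppress=True)
w=robot.camera("wrist");s=robot.state();t=np.array(s["tool_pos"])
P=np.array([x for u in range(180,460,2) for v in range(90,290,2) for x in [deproj(w,(u,v))] if x is not None])
q=P[(np.hypot(*(P[:,:2]-t[:2]).T)<.075)&(abs(P[:,2]-(t[2]-.030))<.008)&(np.hypot(*(P[:,:2]-t[:2]).T)>.028)]
A=np.c_[q[:,:2]-t[:2],np.ones(len(q))];k=np.linalg.lstsq(A,q[:,2],rcond=None)[0]
print(s["t"],t,s["ft_force"],"plate z",k[2],"slope",k[:2],"circ",cv2.minEnclosingCircle(q[:,:2].astype(np.float32)),len(q))
R=np.array(s["eef_rot"]);print("d tool to bowl",R.T@(np.array([.5716,.1916,t[2]])-t))
E
python3 chk2.py
```

```text
13.45 [ 0.5876 -0.2357  0.1484] [ 0.2577  0.1368 -2.961 ] plate z 0.11781743447110456 slope [-0.0023  0.0001] circ ((0.5859361886978149, -0.2349494844675064), 0.0628940686583519) 4351
d tool to bowl [0.2403 0.3538 0.0004]
```

Converted, 0.0354 m is 0.708, 0.024 m is 0.48.

Call:
jog_arm --steps '[{"jaw":0.01,"dx":0.24,"dy":0.354},{"jaw":0.01,"dx":0.48,"dy":0.708},{"jaw":0.01,"dx":0.48,"dy":0.708},{"jaw":0.01,"dx":0.48,"dy":0.708},{"jaw":0.01,"dx":0.48,"dy":0.708},{"jaw":0.01,"dx":0.48,"dy":0.708},{"jaw":0.01,"dx":0.48,"dy":0.708},{"jaw":0.01,"dx":0.48,"dy":0.708},{"jaw":0.01,"dx":0.48,"dy":0.708},{"jaw":0.01,"dx":0.48,"dy":0.708},{"jaw":0.01,"dx":0.24,"dy":0.354},{"jaw":0.01}]'

```text
t: 14.65
tool_pos: [0.5719, 0.1944, 0.1489]
eef_rot: [[-0.85, 0.527, -0.001], [0.527, 0.85, 0.0], [0.001, -0.0, -1.0]]
ft_force: [0.2, -1.1, -2.6]
finger_gap: 0.0173
gripper_force: 78.9
```

Call:
jog_arm --steps '[{"jaw":0.01},{"jaw":0.01},{"jaw":0.01},{"jaw":0.01}]' --quiet true

```text
ok
```

```bash
python3 chk2.py; python3 - <<'E'
from h import *
for n in("scene","side"):
    p=robot.camera(n)
    for r in robot.trace(p,"bowl")[:1]:
        ys,xs=np.nonzero(r["region"]);pts=np.array([x for x in(deproj(p,(a,b)) for a,b in zip(xs,ys)) if x is not None])
        print(n,"bowl",r["conf"],len(xs),pts.min(0),pts.max(0))
E
```

```text
15.1 [0.5728 0.1906 0.1498] [-0.1356 -0.5701 -2.9062] plate z 0.11938893447319054 slope [-0.0002 -0.0017] circ ((0.57135009765625, 0.1916104108095169), 0.06299632042646408) 4393
d tool to bowl [ 0.0015  0.0003 -0.    ]
scene bowl 0.9 836 [ 4.75770775e-01  1.24590932e-01 -2.97503420e-04] [0.63035015 0.25660631 0.10674548]
side bowl 0.68 547 [0.51446779 0.13328747 0.00420431] [0.62674517 0.24154013 0.10663529]
```

Converted, 0.015 m is 0.3, 0.001 m is 0.02.

Call:
jog_arm --steps '[{"jaw":0.01,"dx":0.02,"dz":0.2},{"jaw":0.01,"dz":0.3},{"jaw":0.01,"dz":0.24},{"jaw":0.01,"dz":0.16},{"jaw":0.01,"dz":0.08},{"jaw":0.01},{"jaw":0.01},{"jaw":0.01}]'

```text
t: 16.1
tool_pos: [0.5721, 0.192, 0.1014]
eef_rot: [[-0.848, 0.53, 0.001], [0.53, 0.848, 0.0], [-0.001, 0.001, -1.0]]
ft_force: [0.4, 0.2, -2.2]
finger_gap: 0.0169
gripper_force: 78.8
```

```bash
python3 chk2.py
```

```text
16.15 [0.5721 0.192  0.1014] [-0.6572  0.1016 -3.2592] plate z 0.07092089879825313 slope [ 0.0001 -0.002 ] circ ((0.5703116655349731, 0.19354963302612305), 0.0626441091299057) 4397
d tool to bowl [ 0.0002 -0.0006 -0.    ]
```

Converted, 0.003 m is 0.06, 0.002 m is 0.04.

Call:
jog_arm --steps '[{"jaw":0.01,"dy":-0.01,"dz":0.06},{"jaw":0.01,"dz":0.06},{"jaw":0.01,"dz":0.04},{"jaw":0.01},{"jaw":0.01}]'

```text
t: 16.65
tool_pos: [0.5714, 0.1914, 0.0927]
eef_rot: [[-0.848, 0.53, -0.0], [0.53, 0.848, -0.0], [0.0, -0.0, -1.0]]
ft_force: [-1.0, -0.7, -2.2]
finger_gap: 0.0172
gripper_force: 78.9
```

Call:
jog_arm --steps '[{"jaw":0.01,"dz":0.02},{"jaw":0.01},{"jaw":0.01}]'

```text
t: 16.95
tool_pos: [0.5715, 0.1915, 0.0926]
eef_rot: [[-0.848, 0.53, 0.001], [0.53, 0.848, 0.0], [-0.0, 0.0, -1.0]]
ft_force: [-2.6, -1.4, 5.7]
finger_gap: 0.0172
gripper_force: 80.0
```

```bash
python3 chk2.py
```

```text
17.0 [0.5715 0.1915 0.0926] [-2.8526 -0.4862  6.079 ] plate z 0.06221001005570825 slope [ 0.0001 -0.0002] circ ((0.5698381662368774, 0.19317539036273956), 0.06291740387678146) 4404
d tool to bowl [-0.      0.0002  0.    ]
```

Seated: the force reads 6 N up and the plate is at 0.062, as expected. Releasing and rising.

Careful with the scale: shifts go in shares of 50 mm and turns go in shares of 2 rad. That gives: -0.04 m is -0.8, -0.03 m is -0.6.

Call:
jog_arm --steps '[{"jaw":0.03},{"jaw":0.05},{"jaw":0.065},{"jaw":0.065},{"jaw":0.065},{"jaw":0.065,"dz":-0.6},{"jaw":0.065,"dz":-0.8},{"jaw":0.065,"dx":0.4,"dz":-0.6},{"jaw":0.065},{"jaw":0.065},{"jaw":0.065},{"jaw":0.065}]'

```text
t: 18.2
tool_pos: [0.5542, 0.2017, 0.1905]
eef_rot: [[-0.848, 0.531, -0.002], [0.531, 0.848, -0.001], [0.001, -0.002, -1.0]]
ft_force: [1.5, -0.0, -0.6]
finger_gap: 0.0648
gripper_force: 0.0
```

```bash
cat > chk3.py <<'E'
from h import *
np.set_printoptions(precision=4,suppress=True)
w=robot.camera("wrist");s=robot.state();save(w,"w8.png");c0=np.array([.5716,.1916])
P=np.array([x for u in range(120,520) for v in range(60,360) for x in [deproj(w,(u,v))] if x is not None])
P=P[np.hypot(*(P[:,:2]-c0).T)<.08]
for n,lo,hi,rm in(("plate",.058,.066,.08),("collar",.085,.0915,.03),("knob",.108,.116,.02)):
    q=P[(P[:,2]>lo)&(P[:,2]<hi)&(np.hypot(*(P[:,:2]-c0).T)<rm)]
    A=np.c_[q[:,:2]-c0,np.ones(len(q))];k=np.linalg.lstsq(A,q[:,2],rcond=None)[0]
    print(n,cv2.minEnclosingCircle(q[:,:2].astype(np.float32)),"z,slope",k[[2,0,1]],len(q))
print(s["t"],s["tool_pos"],s["ft_force"])
E
python3 chk3.py
```

```text
plate ((0.5698720812797546, 0.192816361784935), 0.06321974843740463) z,slope [0.0622 0.0013 0.    ] 10544
collar ((0.5694310665130615, 0.19298824667930603), 0.019865769892930984) z,slope [ 0.0879  0.0094 -0.004 ] 722
knob ((0.5715345740318298, 0.1916273981332779), 0.009913579560816288) z,slope [ 0.1119  0.0255 -0.0476] 436
18.25 [0.5542 0.2017 0.1906] [ 0.1536 -0.6341 -0.2937]
```

View pics/w8.png

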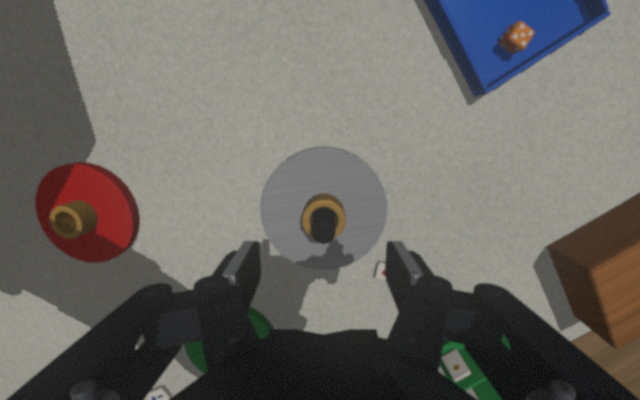

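The lids are seated, with the knob at (322,222) on the bowl axis (0.5715, 0.1916, 0.112) and the plate at z = 0.062. The collar sits 2.4 mm along tool +x of the knob. I'll descend around the collar.

Converted, 0.04 m is 0.8, -0.0177 m is -0.354.

Call:
jog_arm --steps '[{"jaw":0.065,"dx":-0.354,"dy":0.012},{"jaw":0.065,"dz":0.6},{"jaw":0.065,"dz":0.8},{"jaw":0.065,"dz":0.6},{"jaw":0.065,"dz":0.2},{"jaw":0.065},{"jaw":0.065},{"jaw":0.065}]' --squeeze 60

```text
t: 19.05
tool_pos: [0.571, 0.1936, 0.0835]
eef_rot: [[-0.848, 0.53, 0.002], [0.53, 0.848, 0.001], [-0.002, 0.002, -1.0]]
ft_force: [0.3, 0.9, 0.0]
finger_gap: 0.0648
gripper_force: 0.0
```

Converted, 0.008 m is 0.16, 0.006 m is 0.12.

Call:
jog_arm --steps '[{"jaw":0.065,"dz":0.16},{"jaw":0.065,"dz":0.12},{"jaw":0.065},{"jaw":0.065},{"jaw":0.065},{"jaw":0.065}]'

```text
t: 19.65
tool_pos: [0.57, 0.1932, 0.068]
eef_rot: [[-0.848, 0.53, 0.0], [0.53, 0.848, -0.0], [-0.0, 0.0, -1.0]]
ft_force: [-0.3, -0.2, -0.6]
finger_gap: 0.0649
gripper_force: 0.0
```

Converted, 0.0015 m is 0.03, -0.0004 m is -0.008.

Call:
jog_arm --steps '[{"jaw":0.065,"dy":-0.008,"dz":0.03},{"jaw":0.065},{"jaw":0.03},{"jaw":0.03},{"jaw":0.03},{"jaw":0.03},{"jaw":0.03}]' --squeeze 60

```text
t: 20.35
tool_pos: [0.5697, 0.1928, 0.0667]
eef_rot: [[-0.848, 0.531, 0.0], [0.531, 0.848, -0.0], [-0.0, 0.0, -1.0]]
ft_force: [-2.2, -0.5, 5.6]
finger_gap: 0.0379
gripper_force: 60.4
```

```bash
python3 - <<'E'
from h import *
np.set_printoptions(precision=4,suppress=True)
w=robot.camera("wrist");c0=np.array([.5716,.1916]);save(w,"w9.png")
P=np.array([x for u in range(180,460) for v in range(60,360) for x in [deproj(w,(u,v))] if x is not None])
P=P[np.hypot(*(P[:,:2]-c0).T)<.08]
for n,lo,hi,rm in(("plate",.058,.070,.08),("knob",.108,.116,.02)):
    q=P[(P[:,2]>lo)&(P[:,2]<hi)&(np.hypot(*(P[:,:2]-c0).T)<rm)]
    if len(q)<20: print(n,len(q));continue
    A=np.c_[q[:,:2]-c0,np.ones(len(q))];k=np.linalg.lstsq(A,q[:,2],rcond=None)[0]
    print(n,cv2.minEnclosingCircle(q[:,:2].astype(np.float32)),"z,slope",k[[2,0,1]],len(q))
E
```

```text
plate ((0.5703877210617065, 0.1925196796655655), 0.06339450925588608) z,slope [ 0.0623  0.0024 -0.0009] 23210
knob ((0.5715354681015015, 0.19135917723178864), 0.010033393278717995) z,slope [ 0.1119  0.0692 -0.0455] 1831
```

Converted, -0.005 m is -0.1, -0.002 m is -0.04.

Call:
jog_arm --steps '[{"jaw":0.03,"dz":-0.06},{"jaw":0.03,"dx":-0.04,"dz":-0.06},{"jaw":0.03,"dz":-0.1},{"jaw":0.03},{"jaw":0.03},{"jaw":0.03}]'

```text
t: 21.0
tool_pos: [0.5712, 0.1918, 0.0772]
eef_rot: [[-0.848, 0.53, -0.0], [0.53, 0.848, -0.0], [0.0, -0.0, -1.0]]
ft_force: [-0.4, 0.9, -1.8]
finger_gap: 0.0382
gripper_force: 60.3
```

```bash
python3 - <<'E'
from h import *
np.set_printoptions(precision=4,suppress=True)
w=robot.camera("wrist");c0=np.array([.5716,.1916])
P=np.array([x for u in range(180,460) for v in range(60,360) for x in [deproj(w,(u,v))] if x is not None])
P=P[np.hypot(*(P[:,:2]-c0).T)<.08]
for n,lo,hi,rm in(("plate",.066,.082,.08),("knob",.108,.118,.02)):
    q=P[(P[:,2]>lo)&(P[:,2]<hi)&(np.hypot(*(P[:,:2]-c0).T)<rm)]
    if len(q)<20: print(n,len(q));continue
    A=np.c_[q[:,:2]-c0,np.ones(len(q))];k=np.linalg.lstsq(A,q[:,2],rcond=None)[0]
    print(n,cv2.minEnclosingCircle(q[:,:2].astype(np.float32)),"z,slope",k[[2,0,1]],len(q))
E
```

```text
plate ((0.5718192458152771, 0.1915384829044342), 0.06332993507385254) z,slope [ 0.0727  0.0018 -0.0004] 24111
knob ((0.5715761184692383, 0.19156935811042786), 0.02005878835916519) z,slope [ 0.1121  0.0597 -0.0411] 1828
```

The outer lid came up alone by 10.5 mm. The knob is still at 0.112 and the collar is now centred on it, so I'll lift straight up.

Call:
jog_arm --steps '[{"jaw":0.03,"dz":-0.2},{"jaw":0.03,"dz":-0.3},{"jaw":0.03,"dz":-0.3},{"jaw":0.03,"dz":-0.3},{"jaw":0.03,"dz":-0.3},{"jaw":0.03,"dz":-0.2},{"jaw":0.03,"dz":-0.1},{"jaw":0.03},{"jaw":0.03},{"jaw":0.03},{"jaw":0.03},{"jaw":0.03}]'

```text
t: 22.25
tool_pos: [0.5712, 0.1917, 0.1619]
eef_rot: [[-0.848, 0.53, -0.001], [0.53, 0.848, -0.0], [0.0, -0.001, -1.0]]
ft_force: [0.1, -0.2, -1.7]
finger_gap: 0.0378
gripper_force: 60.3
```

Call:
jog_arm --steps '[{"jaw":0.03},{"jaw":0.03},{"jaw":0.03},{"jaw":0.03},{"jaw":0.03}]'

```text
t: 22.75
tool_pos: [0.5714, 0.1918, 0.1623]
eef_rot: [[-0.848, 0.53, 0.0], [0.53, 0.848, -0.0], [-0.0, -0.0, -1.0]]
ft_force: [0.1, -0.1, -1.4]
finger_gap: 0.0382
gripper_force: 60.3
```

```bash
python3 - <<'E'
from h import *
p=robot.camera("scene");q=robot.camera("side")
a=p["pixels"][140:300,270:430,::-1];b=q["pixels"][90:250,200:360,::-1]
cv2.imwrite("pics/end.png",cv2.resize(np.hstack([a,b]),None,fx=2.5,fy=2.5,interpolation=cv2.INTER_CUBIC))
w=robot.camera("wrist");t=np.array(robot.state()["tool_pos"])
P=np.array([x for u in range(180,460,2) for v in range(60,300,2) for x in [deproj(w,(u,v))] if x is not None])
k=P[(np.hypot(*(P[:,:2]-t[:2]).T)<.07)&(abs(P[:,2]-(t[2]-.0045))<.008)&(np.hypot(*(P[:,:2]-t[:2]).T)>.025)]
A=np.c_[k[:,:2]-t[:2],np.ones(len(k))];print("plate slope,z",np.linalg.lstsq(A,k[:,2],rcond=None)[0],len(k),t)
E
```

```text
plate slope,z [ 1.48871664e-03 -2.19501427e-05  1.57757077e-01] 5016 [0.57134614 0.19180658 0.16232184]
```

View pics/end.png

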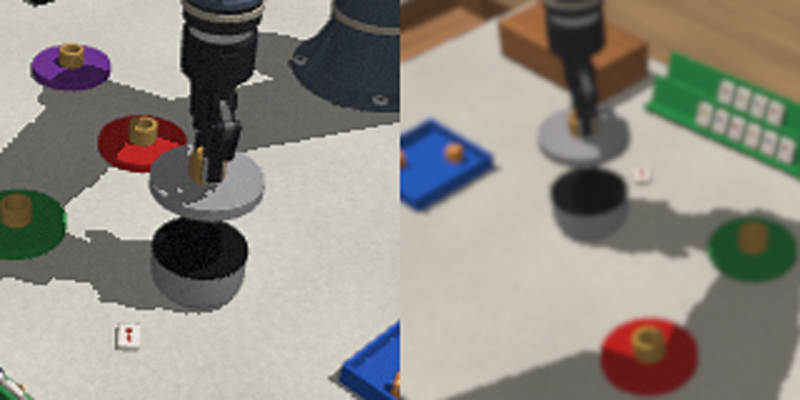

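Left: the steel lid is held level at (207,180), with the black inner lid seated on the bowl at (200,250). Right: the same, at (584,137) and (590,195). The lower edge is about 0.143 m up, so I'm handing in.

```bash
python3 -c "
from station import robot
print(robot.job_done())"
```

```text
the job is handed in; nothing more can be done
None
```

I handed in the job with the die in the bowl, the inner lid seated on it, and the outer lid held level and still about 143 mm above the table, clear of the knob; no verdict was returned.

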